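# Seat a gas needle valve and back it off a quarter turn

## Task

On the gas inlet block (bar-shaped knob and locking lever), gently turn the needle valve's knob clockwise until you feel it bottom firmly on its soft seat, without overtightening it. Then back it off a quarter turn from the seat, never much more, and only then throw the locking lever over to its other end and let go. Leave the flowmeter block's round tap and everything else on the bench as they are.

Things in the scene. Friction and masses are not known exactly. Their poses are not given: they have to be found in the camera images.
- unit: the gas inlet block: fixed, aluminium, 100 x 220 x 50 mm (x, y, z). Origin at the centre of its underside, z up. On its top face stand the needle valve at block-frame (0, +50 mm) and the locking lever at (0, -75 mm). Two brass pipe stubs stick 18 mm out of its +x side.
- knob_grip (a point): grip point of the needle valve's knob, on its vertical axis, 112 mm above the table, the same at any turn. Grip: an upright grey bar 48 mm long (this point's x), 12 mm thick (y); pinch the 12 mm from above. Its top is 12 mm above this point; the round skirt under it, 44 mm across, has its top 22 mm below. A steel lug at skirt height points to +x. Clockwise from above closes.
- ring_tab (a point): top of the tab on the tell-tale ring, a dark steel ring 64 mm across under the knob's skirt. The tab stands on its edge, 34 mm from the valve axis (reaching to 41 mm), 84 mm above the table, 6 mm lower than the skirt's top. The knob's lug pushes the tab along when closing and leaves it standing when opening.
- knob (a joint): angle (rad) of the knob relative to the tell-tale ring: 0 when lug touches tab, growing as the knob turns anticlockwise (opening), 2.6 at most. Turned clockwise it first closes this gap, then carries the ring until the needle bottoms: 0.6 to 1.8 rad in all, not measured, to be felt. Backed off, the ring stays, so this reads the opening from the seat: a quarter turn is 1.57.
- seat (a joint): twist (rad) of the valve's soft seat under the knob, 4 N m per rad, positive in closing: 0 with the hand off, about 0.01 turning freely, 0.02 to 0.03 carrying the ring (drags 0.03 and 0.10 N m), rising steeply once the needle has bottomed. Firmly bottomed is above 0.07 (0.28 N m); the seat is damaged at 0.20 (0.8 N m). It springs back as the knob is eased.
- lock (a joint): angle (rad) of the locking lever: 0 leaning 0.5 rad towards the block's -x side (unlocked), 1.0 leaning 0.5 rad to its +x side (locked, end stop). It stays where it is left and takes about 2 N at its ball to move.
- lock_tip (a point): centre of the black ball (18 mm across) on the end of the locking lever, 50 mm from the lever's pivot, which lies at block-frame (0, -75, 62 mm). The ball goes in the block's frame from x = -24 to +24 mm, 106 mm above the table at either end, 112 mm midway. The lever's foot is 34 mm square and 64 mm high above the table.
- tap (a joint): angle (rad) of the round fluted tap, 38 mm across, on the other fixed aluminium block (100 x 200 x 50 mm), the one with the upright clear flowmeter tube (top 187 mm above the table). Not to be touched.
- boat_a: a small white ceramic combustion boat, 85 x 18 x 12 mm, loose; a bystander. Origin at the middle of its underside.
- boat_b: another such combustion boat, loose; a bystander. Origin at the middle of its underside.
- wrench: a steel wrench 160 mm long, lying loose; a bystander. Origin at the middle of its underside, handle to -x.
- jar: an amber reagent jar, 60 mm across, 85 mm high, loose; a bystander. Origin at the middle of its underside.
- beaker: a glass beaker, 66 mm across, 80 mm high, loose; a bystander. Origin at the middle of its underside.
- driver: a screwdriver 170 mm long, lying loose; a bystander. Origin at the middle of its underside, handle to -x.
- nut: a brass ring nut, 22 mm across, 10 mm high, lying loose on the flowmeter block; a bystander. Origin at the middle of its underside.
Things that resemble listed ones, but are neither listed nor needed, are in the scene too. Leave any pink or red look-alike of the unit alone.

How it is judged:
On the way, in this order (a step that is already met when the one before it is completed fails the run):
1. the knob is turned clockwise until the needle is firmly bottomed on its seat (seat twist above 0.07 rad, 0.28 N m), with the lock lever still unlocked (value of joint seat above 0.07 rad and value of joint lock below 0.3 rad), for 0.1 s.
2. the knob is backed off a quarter turn from the seat (within 20 degrees) while the lock lever is still unlocked (value of joint knob between 1.22 and 1.92 rad and value of joint lock below 0.3 rad), for 0.2 s.
At the end, for the whole second after the job is handed in: The knob stands a quarter turn (1.57 rad, within 0.35) open from the ring that it left at the seat, at rest, with no closing load on the seat (twist under 0.04 rad); the locking lever lies over at its locked end (above 0.8 of 1.0 rad), at rest (value of joint knob between 1.22 and 1.92 rad and value of joint lock above 0.8 rad and value of joint seat below 0.04 rad and velocity of joint knob between -0.05 and 0.05 rad/s and velocity of joint lock between -0.05 and 0.05 rad/s); the robot touches nothing.
It fails at once if the soft seat is overtightened (twist above 0.20 rad, 0.8 N m) (value of joint seat above 0.2 rad).
It fails at once if the knob is opened far beyond a quarter turn from the ring (above 2.2 rad) (value of joint knob above 2.2 rad).
It fails at once if the flowmeter block's tap is turned (value of joint tap above 0.2 rad or value of joint tap below -0.2 rad).
It fails at once if a bystander is moved by more than 25 mm (distance of any of boat_a, boat_b, wrench, jar, beaker, driver, nut from where it was at the start of the episode above 0.025 m).
It also fails if it takes over 69 s, if anything falls off the work surface, if the arm or the gripper's body presses on something with over 40 N, if the wrist force passes 120 N, or if a joint passes its speed limit or range.

## Robot

A 6-joint arm with a two-finger parallel gripper is mounted at the origin on the work surface. World frame = base frame: x ahead of the robot, y to its left, z up, the work surface at z = 0. Lengths are in m, angles in rad, forces in N, time in s.
With the tool pointing down it reaches from about 0.375 to 0.75 m from the base axis. Payload 9 kg.
Tool frame: the origin (TCP) lies midway between the tips of the shut fingers; the grasp point (between the pads) lies 19 mm behind it (r.hold_point_z is the distance from the TCP to the grasp point, in m); z points along the fingers, y is the direction in which the jaws open and shut (so a half turn about z gives the same grasp; the last joint's range is limited). The gripper opens to 85 mm and grips with 20 to 120 N. Pads are 22 mm wide; open, the fingers measure 114 mm over their backs; the gripper's body (76 mm by 85 mm) begins 54 mm behind the grasp point. The pads swing forward as they close: fully open they stand 13 mm farther back than shut.
Start: joints at [1.116, 0.104, 0.097, 1.564, 0, 1.353], TCP at [0.141, 0.583, 0.231] pointing down, gripper open.
Joint ranges: [-2.99, 2.99], [-0.84, 1.86], [-1.1, 1.16], [-1.84, 2.11], [-1.51, 1.56], [-3.14, 3.14]. Speed limits (rad/s): [2.22, 2.22, 2.57, 3.14, 3.14, 3.14].

## Interface

Orientations are given as a unit quaternion [x, y, z, w].
In Python, from cell import status, optics, sign_off, r gives the robot as it stands. The module is installed in compiled form; this text tells all that it offers.
- The arm moves only by the tool arm_command, never from a script. Its argument "series" is text: rows parted by semicolons, each of 7 numbers parted by spaces: the shift along the world's x, y, z in m, then the turn, a rotation vector about the world's x, y, z in degrees, then the closure, from 0 (fully open) to 1 (shut). In form: dx dy dz wx wy wz gripper; .... A call has 1 to 12 rows; each row is the pose to reach, as a shift and turn from the pose commanded when the call began; what a row does not reach only later rows make up. A row lasts 1/10 s, in which the tool goes at most 50 mm and 8.59 degrees, less where a joint would pass 70% of its speed; a pose out of reach is approached as far as the arm can. A call with a gripper value outside its range is refused whole. The fingers move at their own pace and stop on an object; "force" is the grip in N (left out, the last holds). Time passes only in rows, so rows that repeat a pose let the fingers close. It gives the time, the measured TCP pose, the force and the opening at its end, in the units of the state.
- status.state(): the state, without advancing time (a new reading comes with each control period).
- optics.grab_frame(name): name is "scene" or "top" or "wrist"; returns (picture, depth): 400x640x3 uint8, red, green, blue; 400x640 float32, m along the optical axis (not along the pixel's ray), 0 where there is no reading.
- optics.get_calibration(name): a dict with "fx", "fy", "cx", "cy" (pixels), "k1" (the pictures are not rectified: a ray, as slopes to the right and down, at radius r is drawn at 1 + k1 r^2 times it, then the intrinsics apply), "extrinsics" (4x4, takes a point from camera to world coordinates). Camera axes: x right, y down, z forward; pixel columns grow to the right and rows downward; lengths in m; the calibration is good to about 2 mm. A picture is of the moment at which its call begins: read the wrist's pose just before it. get_calibration takes no time and is no camera call; for the wrist camera it gives the pose at the moment of the call.
- sign_off(): hands the job in, once; it reports no verdict.
The state is a dict: "t": time; "joint_pos": joint angles; "qd": joint speeds; "tau": joint torques, N m; "tool_pos": TCP position; "ee_rot": TCP orientation; "ft_force": force on the tool from outside, world axes, zero at the start; "moment": the same for the moment, N m; "gripper_width": opening from 0.0 (shut) to 1.0 (fully open).
Only numpy, scipy, OpenCV 4.12 (cv2) and the standard library are available. Lean on these libraries where they do the work, as an engineer would, in place of code of your own. Each camera call takes 0.05 s, during which the arm holds its last target.

## Working session

There is one attempt and no reset: what is moved stays moved. The work goes in short steps, Python scripts to look and compute and a tool call to move; the robot and the scene stay as the last step left them, time stands still between calls to the robot, and variables do not carry over. Pictures are saved under pics/ and viewed, and the job is handed in when it is done.

Besides the shell and the picture viewer there is one more tool, called after "Call:" as name(argument=value, ...) on one line, values as JSON. arm_command: Moves the arm, as the interface text tells. Its arguments: {"type":"object","properties":{"series":{"type":"string"},"force":{"type":"number"}},"required":["series"]}

```bash
mkdir -p pics; cat > h.py <<'E'
import numpy as np, cv2
from cell import status, optics, sign_off, r
def grab(n,tag):
    cal=optics.get_calibration(n); im,d=optics.grab_frame(n)
    cv2.imwrite(f'pics/{tag}.png',cv2.cvtColor(im,cv2.COLOR_RGB2BGR)); np.savez(f'pics/{tag}.npz',im=im,d=d,**{k:np.array(v) for k,v in cal.items()})
    return im,d,cal
def load(tag):
    z=np.load(f'pics/{tag}.npz'); return z['im'],z['d'],z
def rays(uv,c):
    uv=np.atleast_2d(np.float64(uv)); K=np.array([[c['fx'],0,c['cx']],[0,c['fy'],c['cy']],[0,0,1]],float)
    p=cv2.undistortPoints(uv[:,None],K,np.array([float(c['k1']),0,0,0]))[:,0]
    E=np.array(c['extrinsics']); d=np.c_[p,np.ones(len(p))]
    return E[:3,3],d@E[:3,:3].T
def plane(uv,z,c):
    o,d=rays(uv,c); return o+d*((z-o[2])/d[:,2])[:,None]
def depthpt(uv,dep,c):
    o,d=rays(uv,c); u=np.atleast_2d(uv).astype(int); return o+d*dep[u[:,1],u[:,0]][:,None]
E
python3 - <<'E'
from h import *
for n in('scene','top','wrist'):
    im,d,c=grab(n,n+'0'); print(n,c['fx'],c['k1'],np.round(c['extrinsics'],3).tolist())
print(status.state(), r.hold_point_z)
E
```

```text
scene 500.04493642130427 -0.13353310296264725 [[-0.76, 0.496, -0.42, 1.079], [0.65, 0.586, -0.484, 0.678], [0.006, -0.64, -0.768, 1.165], [0.0, 0.0, 0.0, 1.0]]
top 447.01057867782515 0.00706145333821961 [[-0.015, -0.997, 0.077, 0.413], [-1.0, 0.017, 0.026, -0.01], [-0.027, -0.077, -0.997, 1.275], [0.0, 0.0, 0.0, 1.0]]
wrist 294.99366953521263 0.015626795140381716 [[0.236, 0.92, 0.314, 0.059], [0.972, -0.222, -0.078, 0.603], [-0.002, 0.323, -0.946, 0.373], [0.0, 0.0, 0.0, 1.0]]
{'t': 0.15, 'joint_pos': array([ 1.11628234e+00,  1.04575085e-01,  9.66711369e-02,  1.56395066e+00,
       -6.91574922e-06,  1.35306826e+00]), 'qd': array([-1.61248727e-03, -2.40912371e-03,  9.19259235e-04,  2.12019258e-03,
        6.33238933e-05,  2.62331566e-04]), 'tau': array([ 1.30805372e-03, -5.57362783e+01,  5.04001307e+01,  1.26696046e-02,
       -4.21017348e-04, -7.32763823e-06]), 'tool_pos': array([0.14063637, 0.58300936, 0.23070618]), 'ee_rot': array([ 1.18116552e-01,  9.92999597e-01, -5.00671141e-04, -1.71260885e-04]), 'ft_force': array([-0.31350575, -0.64942885,  0.2074687 ]), 'moment': array([-0.03537697, -0.03833523, -0.04601157]), 'gripper_width': 0.9997242635345897} 0.0187
```

View pics/top0.png

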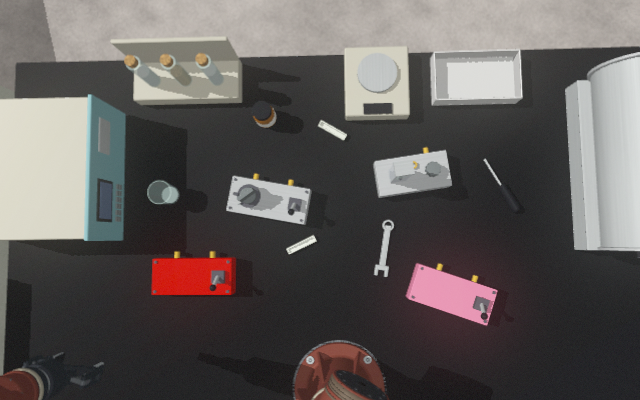

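View pics/scene0.png

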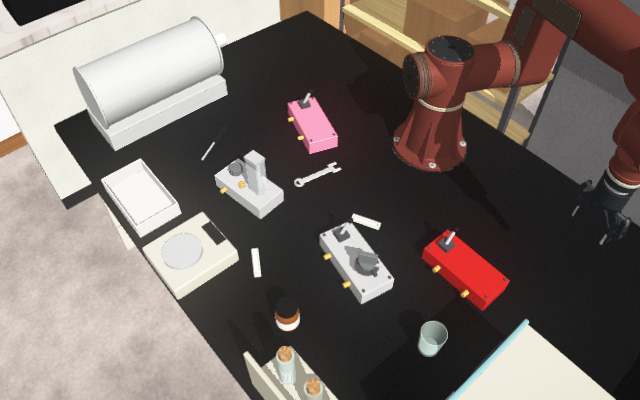

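View pics/wrist0.png

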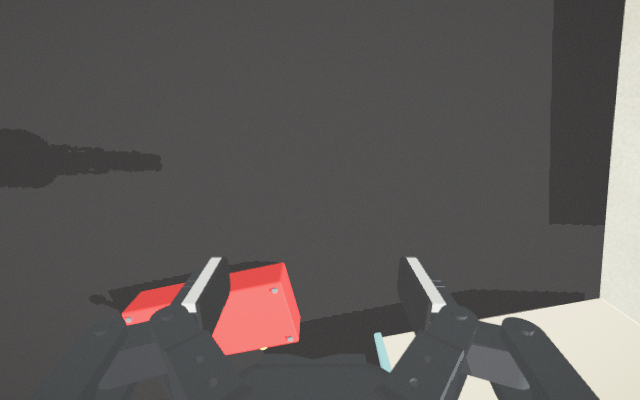

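The unit is the grey block at about (269,200) in the top picture: knob near (249,196), lever near (295,207), and pipe stubs pointing up (world +x). Now I'll zoom in and measure.

```bash
python3 - <<'E'
from h import *
im,d,c=load('top0'); s,_,cs=load('scene0')
a=cv2.resize(im[160:240,215:325],None,fx=7,fy=7,interpolation=cv2.INTER_CUBIC)
cv2.imwrite('pics/z1.png',a[:,:,::-1])
a=cv2.resize(s[210:310,310:405],None,fx=6,fy=6,interpolation=cv2.INTER_CUBIC)
cv2.imwrite('pics/z2.png',a[:,:,::-1])
# block from depth height
vv,uu=np.mgrid[160:240,215:325]; uv=np.c_[uu.ravel(),vv.ravel()]
P=depthpt(uv,d,c)
m=(abs(P[:,2]-.05)<.008); print(m.sum(), np.median(P[m,2]))
g=im[160:240,215:325].reshape(-1,3); 
mask=((P[:,2]>.035)).reshape(80,110).astype(np.uint8)
n,l,st,ce=cv2.connectedComponentsWithStats(mask); k=1+np.argmax(st[1:,4]); 
cn=max(cv2.findContours((l==k).astype(np.uint8),0,2)[0],key=cv2.contourArea)
pts=plane(cn[:,0]+[215,160],.05,c)[:,:2]
print(cv2.minAreaRect((pts*1000).astype(np.float32)))
Q=P[P[:,2]>.105]; print('high pts',len(Q)); 
for q in Q: print(np.round(q*1000).astype(int),end=' ')
E
```

```text
2187 0.04991847803789251
((520.26953125, 184.16390991210938), (220.14500427246094, 103.41038513183594), 79.12577056884766)
high pts 189
[ 413  -10 1275] [ 413  -10 1275] [ 413  -10 1275] [ 413  -10 1275] [ 413  -10 1275] [ 413  -10 1275] [ 413  -10 1275] [ 413  -10 1275] [ 413  -10 1275] [546 218 127] [ 413  -10 1275] [543 221 125] [543 218 124] [543 216 124] [ 413  -10 1275] [541 226 124] [541 224 122] [540 220 128] [541 219 121] [541 215 125] [542 215 115] [538 228 125] [538 225 129] [538 223 124] [538 221 124] [538 218 124] [538 216 122] [538 213 125] [540 213 109] [536 235 120] [536 231 125] [535 228 127] [535 225 129] [536 224 122] [535 220 128] [536 218 125] [535 215 124] [536 214 119] [537 213 111] [533 236 124] [ 413  -10 1275] [533 231 123] [533 229 124] [533 225 128] [533 223 127] [533 221 123] [533 219 120] [534 217 118] [535 216 107] [ 413  -10 1275] [531 239 123] [531 236 124] [531 235 121] [530 231 125] [531 229 121] [530 226 125] [530 223 126] [531 222 120] [532 221 110] [ 413  -10 1275] [ 413  -10 1275] [ 413  -10 1275] [ 413  -10 1275] [528 245 123] [529 243 120] [52
[... 1113 characters left out ...]
 112] [485 113 112] [485 111 109] [ 413  -10 1275] [482 123 115] [482 121 115] [483 118 112] [483 116 111] [482 113 114] [482 110 117] [482 108 111] [480 124 110] [480 121 113] [480 118 119] [480 115 114] [480 113 115] [480 111 110] [480 108 110] [ 413  -10 1275] [477 124 111] [477 121 111] [477 118 113] [477 115 116] [477 113 114] [477 111 111] [478 109 105] [475 121 111] [475 118 112] [474 115 116] [475 113 111] [475 111 109] [472 116 106] [ 413  -10 1275] [ 413  -10 1275] [ 413  -10 1275] [ 413  -10 1275] [ 413  -10 1275] [ 413  -10 1275] [ 413  -10 1275] [ 413  -10 1275] [ 413  -10 1275] [ 413  -10 1275] [ 413  -10 1275] [ 413  -10 1275] [ 413  -10 1275] [ 413  -10 1275] [ 413  -10 1275]
```

View pics/z1.png

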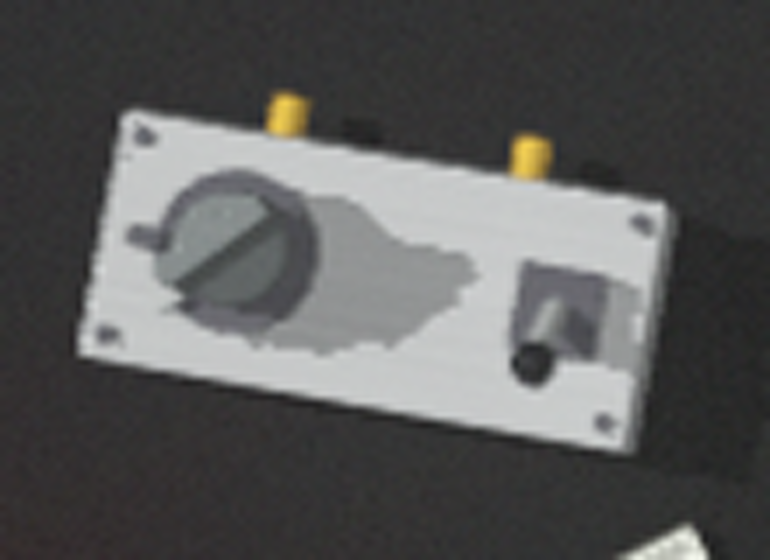

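View pics/z2.png

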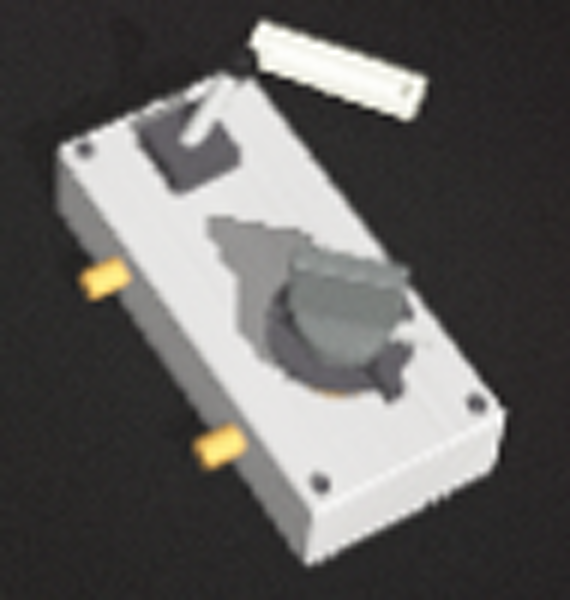

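```bash
python3 - <<'E'
from h import *
im,d,c=load('top0')
vv,uu=np.mgrid[160:240,215:325]; uv=np.c_[uu.ravel(),vv.ravel()]; uv=uv[d[uv[:,1],uv[:,0]]>0]
P=depthpt(uv,d,c); 
Q=P[(P[:,2]>.116)&(P[:,1]>.2)]; R=cv2.minAreaRect((Q[:,:2]*1000).astype(np.float32)); print(R)
m=Q[:,:2].mean(0); w,v=np.linalg.eigh(np.cov(Q[:,:2].T)); print(m,np.degrees(np.arctan2(v[1,1],v[0,1])))
B=P[(P[:,2]>.09)&(P[:,1]<.14)]; print(B[:,:].mean(0))
# block frame guess: long axis
T=P[(abs(P[:,2]-.05)<.006)]; R=cv2.minAreaRect((T[:,:2]*1000).astype(np.float32)); print(R)
th=np.radians(R[2]-90 if R[2]>45 else R[2]); print(np.degrees(th))
C=np.array(R[0])/1000; Rm=np.array([[np.cos(th),-np.sin(th)],[np.sin(th),np.cos(th)]])
for n,p in dict(knob=(0,.05),lock=(0,-.075),ball0=(-.024,-.075),ball1=(.024,-.075)).items(): print(n,C+Rm@p)
E
```

```text
((528.6533813476562, 234.14076232910156), (12.872695922851562, 47.358333587646484), 36.64181900024414)
[0.52821975 0.23360433] 124.95866554266227
[0.48254924 0.11571128 0.10965094]
((519.0034790039062, 185.41387939453125), (220.07371520996094, 100.0743637084961), 79.0655288696289)
-10.934471130371094
knob [0.52848779 0.23450612]
lock [0.50477701 0.11177552]
ball0 [0.48121274 0.11632799]
ball1 [0.52834129 0.10722305]
```

Depth and the rectangle fit agree. The block yaw is -10.9° and the knob axis is at (0.5285, 0.234). The bar's long axis is at about 125.5°, and the lug is about 40° anticlockwise of the tab. The ball is at (0.482, 0.116). Closing turns q6 upward, so I'll take the half-turn grasp, which puts q6 at about -1.8.

Call:
arm_command(series="0.05 -0.045 0 0 0 0 0.4; 0.1 -0.09 0 0 0 0 0.4; 0.15 -0.135 0 0 0 0 0.4; 0.19 -0.17 0 0 0 8 0.4; 0.225 -0.2 0 0 0 16 0.4; 0.26 -0.234 0 0 0 24 0.4; 0.295 -0.265 0 0 0 32 0.4; 0.33 -0.297 0 0 0 40 0.4; 0.36 -0.325 0 0 0 48 0.4; 0.388 -0.349 0 0 0 56 0.4; 0.388 -0.349 0 0 0 64 0.4; 0.388 -0.349 0 0 0 72 0.4", force=40)

```text
t: 1.35
tool_pos: [0.532, 0.2301, 0.2302]
ee_rot: [-0.487, 0.874, -0.0, -0.0]
ft_force: [-0.8, 0.9, 0.0]
gripper_width: 0.602
```

Call:
arm_command(series="0 0 -0.01 0 0 8 0.4; 0 0 -0.02 0 0 16 0.4; 0 0 -0.03 0 0 24 0.4; 0 0 -0.04 0 0 32 0.4; 0 0 -0.05 0 0 40 0.4; 0 0 -0.05 0 0 48 0.4; 0 0 -0.05 0 0 56 0.4; 0 0 -0.05 0 0 64 0.4; 0 0 -0.05 0 0 67 0.4; 0 0 -0.05 0 0 67 0.4; 0 0 -0.05 0 0 67 0.4")

```text
t: 2.45
tool_pos: [0.5287, 0.2343, 0.1811]
ee_rot: [0.887, -0.461, -0.0, 0.0]
ft_force: [-0.1, 0.3, -0.4]
gripper_width: 0.599
```

```bash
python3 - <<'E'
from h import *
s=status.state(); print(s['t'],s['tool_pos'],s['ee_rot'],s['joint_pos'],s['ft_force'],s['moment'],s['gripper_width'])
grab('wrist','w1')
E
```

```text
2.45 [0.52865426 0.23426603 0.18114073] [ 8.87334065e-01 -4.61127110e-01 -1.62982709e-04  1.36263749e-04] [ 1.91087091e-01  3.39355704e-02 -6.67526930e-02  1.47053280e+00
 -1.10434485e-05 -1.99197553e+00] [-0.08904991  0.2881865  -0.3791557 ] [-0.00686965  0.00200576  0.04040257] 0.5986877885198136
```

View pics/w1.png

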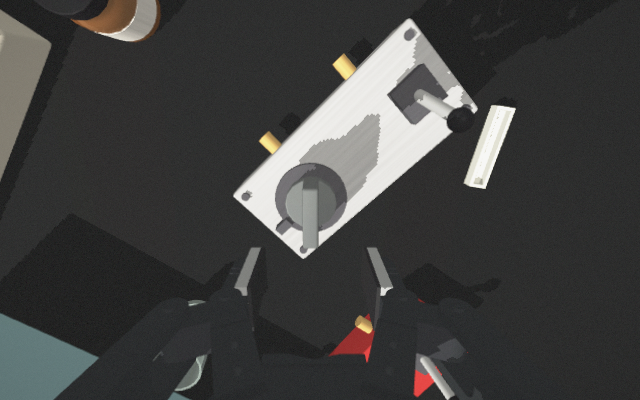

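The wrist view shows the bar upright at (310,215), between the jaws and parallel to them, with the tab at (285,228). I'll descend, staying 7 mm above the skirt, and pinch.

Call:
arm_command(series="0 0 -0.03 0 0 0 0.4; 0 0 -0.06 0 0 0 0.4; 0 0 -0.084 0 0 0 0.4; 0 0 -0.084 0 0 0 0.4; 0 0 -0.084 0 0 0 0.6; 0 0 -0.084 0 0 0 0.7; 0 0 -0.084 0 0 0 0.8; 0 0 -0.084 0 0 0 1; 0 0 -0.084 0 0 0 1; 0 0 -0.084 0 0 0 1; 0 0 -0.084 0 0 0 1; 0 0 -0.084 0 0 0 1", force=40)

```text
t: 3.7
tool_pos: [0.5304, 0.2349, 0.0991]
ee_rot: [0.888, -0.46, 0.001, -0.001]
ft_force: [3.1, 3.6, 6.1]
gripper_width: 0.133
```

```bash
cat > st.py <<'E'
from h import *
from scipy.spatial.transform import Rotation as R
s=status.state(); y=R.from_quat(s['ee_rot']).apply([0,1,0])
print('t %.2f'%s['t'],'pos',np.round(s['tool_pos'],4),'yaw %.2f'%(np.degrees(np.arctan2(y[1],y[0]))%360),'F',np.round(s['ft_force'],2),'M',np.round(s['moment'],3),'w %.3f q6 %.3f'%(s['gripper_width'],s['joint_pos'][5]))
E
python3 st.py
```

```text
t 3.70 pos [0.5304 0.2349 0.0991] yaw 215.19 F [3.07 3.55 6.11] M [ 0.75  -0.881  0.051] w 0.133 q6 -1.994
```

Call:
arm_command(series="0.002 0.0007 0.002 0 0 0 1; 0.002 0.0007 0.002 0 0 0 1; 0.002 0.0007 0.002 0 0 -4 1; 0.002 0.0007 0.002 0 0 -8 1; 0.002 0.0007 0.002 0 0 -8 1")

```text
t: 4.2
tool_pos: [0.5305, 0.235, 0.0992]
ee_rot: [0.853, -0.522, -0.0, 0.0]
ft_force: [0.5, 2.9, 0.1]
gripper_width: 0.134
```

```bash
python3 st.py
```

```text
t 4.20 pos [0.5305 0.235  0.0992] yaw 207.13 F [0.52 2.88 0.14] M [ 0.346 -0.161 -0.007] w 0.134 q6 -1.853
```

Call:
arm_command(series="0 0 0 0 0 -4 1; 0 0 0 0 0 -8 1; 0 0 0 0 0 -12 1; 0 0 0 0 0 -16 1; 0 0 0 0 0 -16 1")

```text
t: 4.7
tool_pos: [0.5303, 0.235, 0.0992]
ee_rot: [0.773, -0.634, -0.0, 0.0]
ft_force: [-0.9, 2.0, 1.0]
gripper_width: 0.135
```

```bash
python3 st.py
```

```text
t 4.70 pos [0.5303 0.235  0.0992] yaw 191.24 F [-0.87  2.01  0.98] M [0.276 0.296 0.007] w 0.135 q6 -1.575
```

Call:
arm_command(series="0 0 0 0 0 -3 1; 0 0 0 0 0 -6 1; 0 0 0 0 0 -8 1; 0 0 0 0 0 -8 1")

```text
t: 5.1
tool_pos: [0.5302, 0.235, 0.0992]
ee_rot: [0.727, -0.686, -0.0, 0.001]
ft_force: [-2.2, 0.2, 1.4]
gripper_width: 0.134
```

```bash
python3 st.py
```

```text
t 5.10 pos [0.5302 0.235  0.0992] yaw 183.34 F [-2.22  0.22  1.39] M [0.27  0.675 0.058] w 0.134 q6 -1.437
```

Call:
arm_command(series="0 0 0 0 0 -2 1; 0 0 0 0 0 -4 1; 0 0 0 0 0 -4 1")

```text
t: 5.4
tool_pos: [0.5301, 0.235, 0.0991]
ee_rot: [-0.703, 0.711, 0.0, -0.001]
ft_force: [-3.3, 0.9, 2.3]
gripper_width: 0.131
```

```bash
python3 st.py
```

```text
t 5.40 pos [0.5301 0.235  0.0991] yaw 179.34 F [-3.34  0.86  2.3 ] M [0.251 0.927 0.093] w 0.131 q6 -1.367
```

Call:
arm_command(series="0 0 0 0 0 -2 1; 0 0 0 0 0 -4 1; 0 0 0 0 0 -4 1")

```text
t: 5.7
tool_pos: [0.5301, 0.235, 0.0991]
ee_rot: [-0.678, 0.735, 0.0, -0.001]
ft_force: [-4.7, 0.7, 2.5]
gripper_width: 0.132
```

```bash
python3 st.py
```

```text
t 5.70 pos [0.5301 0.235  0.0991] yaw 175.33 F [-4.71  0.75  2.46] M [0.247 1.223 0.118] w 0.132 q6 -1.298
```

Call:
arm_command(series="-0.001 0 0 0 0 -2 1; -0.001 0 0 0 0 -4 1; -0.001 0 0 0 0 -4 1")

```text
t: 6.0
tool_pos: [0.5298, 0.235, 0.0992]
ee_rot: [-0.652, 0.759, 0.0, 0.0]
ft_force: [-1.8, 1.2, 0.5]
gripper_width: 0.132
```

```bash
python3 st.py
```

```text
t 6.00 pos [0.5298 0.235  0.0992] yaw 171.31 F [-1.81  1.18  0.46] M [0.404 0.471 0.107] w 0.132 q6 -1.227
```

Call:
arm_command(series="0 0 0 0 0 -2 1; 0 0 0 0 0 -4 1; 0 0 0 0 0 -4 1")

```text
t: 6.3
tool_pos: [0.5297, 0.235, 0.0992]
ee_rot: [-0.625, 0.781, 0.0, -0.0]
ft_force: [-2.0, 2.3, -0.1]
gripper_width: 0.133
```

```bash
python3 st.py
```

```text
t 6.30 pos [0.5297 0.235  0.0992] yaw 167.31 F [-1.98  2.34 -0.12] M [0.422 0.499 0.118] w 0.133 q6 -1.157
```

Steady at about 0.11 N m, so it is carrying the ring. I'll continue in small steps.

Call:
arm_command(series="0 0 0 0 0 -2 1; 0 0 0 0 0 -4 1; 0 0 0 0 0 -4 1")

```text
t: 6.6
tool_pos: [0.5296, 0.235, 0.0992]
ee_rot: [-0.597, 0.802, 0.0, -0.0]
ft_force: [-1.8, 1.1, -0.7]
gripper_width: 0.127
```

```bash
python3 st.py
```

```text
t 6.60 pos [0.5296 0.235  0.0992] yaw 163.31 F [-1.79  1.08 -0.72] M [0.462 0.558 0.118] w 0.127 q6 -1.087
```

Call:
arm_command(series="0 0 0 0 0 -2 1; 0 0 0 0 0 -4 1; 0 0 0 0 0 -4 1")

```text
t: 6.9
tool_pos: [0.5296, 0.2351, 0.0992]
ee_rot: [-0.569, 0.823, 0.0, -0.0]
ft_force: [-2.8, 3.2, 0.4]
gripper_width: 0.136
```

```bash
python3 st.py
```

```text
t 6.90 pos [0.5296 0.2351 0.0992] yaw 159.31 F [-2.83  3.16  0.37] M [0.566 0.649 0.109] w 0.136 q6 -1.018
```

Call:
arm_command(series="0 0 0 0 0 -2 1; 0 0 0 0 0 -4 1; 0 0 0 0 0 -4 1")

```text
t: 7.2
tool_pos: [0.5295, 0.2351, 0.0992]
ee_rot: [-0.54, 0.842, 0.0, -0.0]
ft_force: [-3.0, 2.8, -0.6]
gripper_width: 0.133
```

```bash
python3 st.py
```

```text
t 7.20 pos [0.5295 0.2351 0.0992] yaw 155.31 F [-3.02  2.81 -0.56] M [0.701 0.746 0.074] w 0.133 q6 -0.948
```

Call:
arm_command(series="-0.0005 0.0003 0 0 0 -2 1; -0.0005 0.0003 0 0 0 -4 1; -0.0005 0.0003 0 0 0 -4 1")

```text
t: 7.5
tool_pos: [0.5293, 0.2352, 0.0992]
ee_rot: [-0.51, 0.86, -0.0, 0.0]
ft_force: [-1.7, 2.1, -1.0]
gripper_width: 0.131
```

```bash
python3 st.py
```

```text
t 7.50 pos [0.5293 0.2352 0.0992] yaw 151.30 F [-1.68  2.14 -1.02] M [0.43  0.381 0.085] w 0.131 q6 -0.877
```

Call:
arm_command(series="0 0 0 0 0 -2 1; 0 0 0 0 0 -4 1; 0 0 0 0 0 -4 1")

```text
t: 7.8
tool_pos: [0.5293, 0.2353, 0.0992]
ee_rot: [-0.479, 0.878, 0.0, -0.0]
ft_force: [-1.2, 2.0, -1.9]
gripper_width: 0.13
```

```bash
python3 st.py
```

```text
t 7.80 pos [0.5293 0.2353 0.0992] yaw 147.30 F [-1.23  2.   -1.89] M [0.567 0.369 0.088] w 0.130 q6 -0.808
```

Call:
arm_command(series="0 0 0 0 0 -2 1; 0 0 0 0 0 -3 1; 0 0 0 0 0 -3 1")

```text
t: 8.1
tool_pos: [0.5292, 0.2353, 0.0992]
ee_rot: [-0.456, 0.89, 0.0, -0.0]
ft_force: [-1.9, 2.9, -2.1]
gripper_width: 0.137
```

```bash
python3 st.py
```

```text
t 8.10 pos [0.5292 0.2353 0.0992] yaw 144.27 F [-1.91  2.93 -2.11] M [0.615 0.391 0.104] w 0.137 q6 -0.755
```

Call:
arm_command(series="0 0 0 0 0 -2 1; 0 0 0 0 0 -3 1; 0 0 0 0 0 -3 1")

```text
t: 8.4
tool_pos: [0.5292, 0.2353, 0.0992]
ee_rot: [-0.432, 0.902, 0.0, -0.0]
ft_force: [-1.1, 2.1, -1.9]
gripper_width: 0.136
```

```bash
python3 st.py
```

```text
t 8.40 pos [0.5292 0.2353 0.0992] yaw 141.24 F [-1.05  2.05 -1.86] M [0.661 0.403 0.12 ] w 0.136 q6 -0.702
```

Call:
arm_command(series="0 0 0 0 0 -2 1; 0 0 0 0 0 -3 1; 0 0 0 0 0 -3 1")

```text
t: 8.7
tool_pos: [0.5292, 0.2354, 0.0992]
ee_rot: [-0.409, 0.913, 0.0, -0.0]
ft_force: [-2.0, 3.1, -2.1]
gripper_width: 0.134
```

```bash
python3 st.py
```

```text
t 8.70 pos [0.5292 0.2354 0.0992] yaw 138.23 F [-1.97  3.12 -2.14] M [0.837 0.434 0.115] w 0.134 q6 -0.649
```

Call:
arm_command(series="-0.0003 0.0005 -0.0005 0 0 -2 1; -0.0003 0.0005 -0.0005 0 0 -3 1; -0.0003 0.0005 -0.0005 0 0 -3 1")

```text
t: 9.0
tool_pos: [0.5291, 0.2356, 0.0991]
ee_rot: [-0.384, 0.923, -0.0, 0.0]
ft_force: [-2.8, 1.0, 1.2]
gripper_width: 0.133
```

```bash
python3 st.py
```

```text
t 9.00 pos [0.5291 0.2356 0.0991] yaw 135.22 F [-2.84  0.95  1.23] M [0.252 0.543 0.153] w 0.133 q6 -0.596
```

Call:
arm_command(series="0 0 0 0 0 -2 1; 0 0 0 0 0 -3 1; 0 0 0 0 0 -3 1")

```text
t: 9.3
tool_pos: [0.5292, 0.2357, 0.0992]
ee_rot: [-0.36, 0.933, -0.0, 0.0]
ft_force: [-3.1, -0.4, 2.3]
gripper_width: 0.127
```

```bash
python3 st.py
```

```text
t 9.30 pos [0.5292 0.2357 0.0992] yaw 132.22 F [-3.1  -0.41  2.3 ] M [0.157 0.615 0.3  ] w 0.127 q6 -0.543
```

The moment has started to climb (0.15, then 0.30 N m), so the needle has reached its seat. One more small step, then hold.

Call:
arm_command(series="0 0 0 0 0 -1 1; 0 0 0 0 0 -2 1; 0 0 0 0 0 -2 1; 0 0 0 0 0 -2 1")

```text
t: 9.7
tool_pos: [0.5291, 0.2357, 0.0991]
ee_rot: [-0.344, 0.939, -0.0, 0.0]
ft_force: [-2.3, 0.2, 4.6]
gripper_width: 0.134
```

```bash
python3 st.py
```

```text
t 9.70 pos [0.5291 0.2357 0.0991] yaw 130.21 F [-2.26  0.17  4.56] M [-0.013  0.689  0.46 ] w 0.134 q6 -0.508
```

Held at 0.46 N m (twist about 0.115 rad): firmly bottomed and well under the limit. Now I'll back off about 93°, which is a quarter turn plus half the seat spring-back.

Call:
arm_command(series="0 0 0 0 0 0 1; 0 0 0 0 0 3 1; 0 0 0 0 0 8 1; 0.0002 0 0 0 0 13 1; 0.0003 0 0 0 0 18 1; 0.0004 -0.0001 0 0 0 23 1; 0.0006 -0.0002 0 0 0 28 1; 0.0008 -0.0003 0 0 0 33 1; 0.0009 -0.0004 0 0 0 38 1; 0.001 -0.0005 0 0 0 43 1; 0.0011 -0.0006 0 0 0 48 1; 0.0011 -0.0006 0 0 0 48 1")

```text
t: 10.9
tool_pos: [0.5301, 0.2351, 0.0991]
ee_rot: [-0.697, 0.717, -0.0, -0.0]
ft_force: [-2.3, -1.0, 5.8]
gripper_width: 0.13
```

```bash
python3 st.py
```

```text
t 10.90 pos [0.5301 0.2351 0.0991] yaw 178.34 F [-2.34 -0.97  5.82] M [-0.035  0.922 -0.016] w 0.130 q6 -1.350
```

Call:
arm_command(series="0 0 0.0005 0 0 5 1; 0 0 0.0005 0 0 10 1; 0.0002 0 0.0005 0 0 15 1; 0.0003 0 0.0005 0 0 20 1; 0.0004 0 0.0005 0 0 25 1; 0.0005 0 0.0005 0 0 30 1; 0.0006 0 0.0005 0 0 35 1; 0.0006 0 0.0005 0 0 40 1; 0.0006 0 0.0005 0 0 45 1; 0.0006 0 0.0005 0 0 45 1; 0.0006 0 0.0005 0 0 45 1; 0.0006 0 0.0005 0 0 45 1")

```text
t: 12.1
tool_pos: [0.5308, 0.2352, 0.0992]
ee_rot: [0.917, -0.398, 0.0, -0.0]
ft_force: [1.3, 0.3, -0.2]
gripper_width: 0.128
```

```bash
python3 st.py
```

```text
t 12.10 pos [0.5308 0.2352 0.0992] yaw 223.07 F [ 1.26  0.3  -0.23] M [ 0.188 -0.193  0.014] w 0.128 q6 -2.131
```

Call:
arm_command(series="0 0 0 0 0 0 0.8; 0 0 0 0 0 0 0.6; 0 0 0 0 0 0 0.4; 0 0 0 0 0 0 0.4; 0 0 0 0 0 0 0.4; 0 0 0.02 0 0 0 0.4; 0 0 0.06 0 0 0 0.4; 0 0 0.09 0 0 0 0.4; -0.03 0 0.09 0 0 0 0.4; -0.03 0 0.09 0 0 0 0.4; -0.03 0 0.09 0 0 0 0.4")

```text
t: 13.2
tool_pos: [0.5005, 0.2353, 0.1893]
ee_rot: [0.918, -0.397, 0.0, -0.0]
ft_force: [0.4, 0.3, -0.6]
gripper_width: 0.603
```

```bash
python3 st.py; python3 - <<'E'
from h import *
im,_,c=grab('wrist','w2'); 
s,_,_=grab('scene','s2')
a=cv2.resize(im[60:290,180:500],None,fx=2.5,fy=2.5,interpolation=cv2.INTER_CUBIC); cv2.imwrite('pics/w2z.png',a[:,:,::-1])
a=cv2.resize(s[210:310,310:405],None,fx=6,fy=6,interpolation=cv2.INTER_CUBIC)
cv2.imwrite('pics/s2z.png',a[:,:,::-1])
E
```

```text
t 13.20 pos [0.5005 0.2353 0.1893] yaw 223.20 F [ 0.42  0.29 -0.63] M [-0.023 -0.     0.003] w 0.603 q6 -2.122
```

View pics/w2z.png

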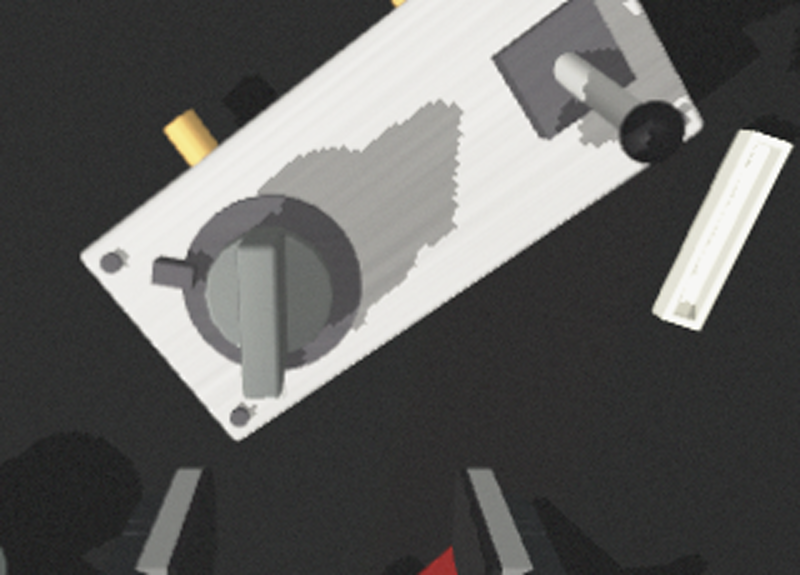

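View pics/s2z.png

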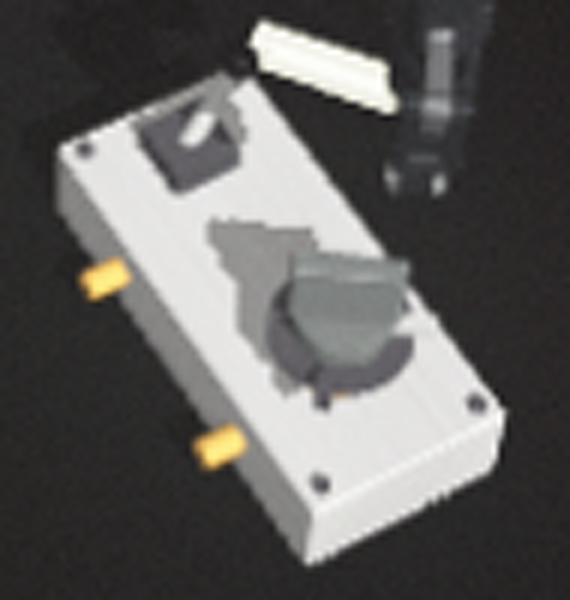

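```bash
python3 - <<'E'
from h import *
im,d,c=load('w2'); k=np.array([.5296,.2352])
t=plane([[180+172/2.5,60+272/2.5]],.084,c)[0,:2]-k; print('tab after',np.linalg.norm(t),np.degrees(np.arctan2(t[1],t[0])))
b=plane([[180+260/2.5,60+245/2.5],[180+262/2.5,60+392/2.5]],.124,c)[:,:2]; print(b, np.degrees(np.arctan2(*(b[1]-b[0])[::-1])),b.mean(0))
im,d,c=load('w1')
t=plane([[284,227]],.084,c)[0,:2]-k; print('tab before',np.linalg.norm(t),np.degrees(np.arctan2(t[1],t[0])))
im,d,c=load('w2'); ball=plane([[180+651/2.5,60+131/2.5]],.106,c); print('ball',ball)
print(rays([[180+651/2.5,60+131/2.5]],c))
E
```

```text
tab after 0.03406971735542707 33.51158938164955
[[0.54450236 0.2179906 ]
 [0.51427651 0.25148081]] 132.0671353647255 [0.52938944 0.23473571]
tab before 0.03457113248570741 81.1250216991122
ball [[0.48189864 0.11801699 0.106     ]]
(array([0.55667115, 0.17454741, 0.33212255]), array([[-0.34421681, -0.26023898, -1.04095989]]))
```

The tab sits at 33.5° (34 mm radius, as expected) and the bar at 132–133°. Allowing 7–13° for the lug/tab contact offset, the opening is 86–92°, which is a quarter turn. Next is the lever: shut fingers, jaw axis along block x, approaching from the ball's -x side.

Call:
arm_command(series="-0.01 -0.02 0 0 0 -7 1; -0.02 -0.045 0 0 0 -14 1; -0.03 -0.065 0 0 0 -21 1; -0.04 -0.085 0 0 0 -28 1; -0.05 -0.1 0 0 0 -36 1; -0.0517 -0.1118 0 0 0 -44 1; -0.0517 -0.1118 0 0 0 -50 1; -0.0517 -0.1118 0 0 0 -54 1; -0.0517 -0.1118 0 0 0 -54 1; -0.0517 -0.1118 0 0 0 -54 1")

```text
t: 14.3
tool_pos: [0.4491, 0.1233, 0.1891]
ee_rot: [-0.638, 0.77, 0.0, -0.0]
ft_force: [0.5, 1.0, 0.2]
gripper_width: 0.001
```

```bash
python3 st.py; python3 - <<'E'
from h import *
im,_,c=grab('wrist','w3')
E
```

```text
t 14.30 pos [0.4491 0.1233 0.1891] yaw 169.30 F [0.46 0.99 0.17] M [0.057 0.046 0.01 ] w 0.001 q6 -1.398
```

View pics/w3.png

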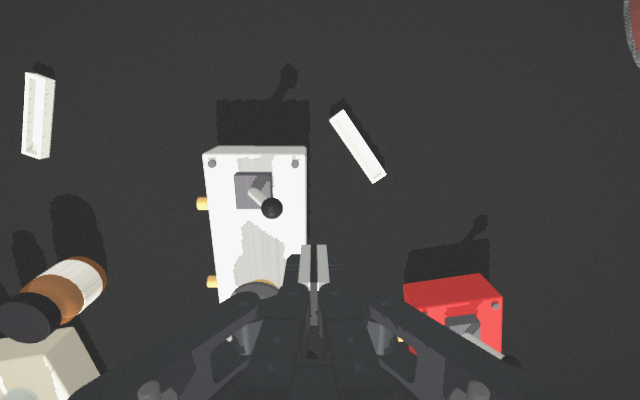

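The ball is at (271,208), left (+x) of the shut fingers at (314,265), and the path down is clear.

Call:
arm_command(series="0 0 -0.03 0 0 0 1; 0 0 -0.06 0 0 0 1; 0 0 -0.092 0 0 0 1; 0 0 -0.092 0 0 0 1; 0 0 -0.092 0 0 0 1")

```text
t: 14.85
tool_pos: [0.4488, 0.1234, 0.0978]
ee_rot: [-0.638, 0.77, 0.0, -0.0]
ft_force: [-0.0, 0.9, 0.3]
gripper_width: 0.002
```

```bash
python3 st.py
```

```text
t 14.85 pos [0.4488 0.1234 0.0978] yaw 169.24 F [-0.03  0.87  0.34] M [ 0.033 -0.046 -0.03 ] w 0.002 q6 -1.397
```

Call:
arm_command(series="0.0049 -0.001 0 0 0 0 1; 0.0098 -0.0019 0 0 0 0 1; 0.0147 -0.0028 0 0 0 0 1; 0.0196 -0.0038 0 0 0 0 1; 0.0245 -0.0047 0 0 0 0 1; 0.0295 -0.0057 0 0 0 0 1; 0.0344 -0.0066 0 0 0 0 1; 0.0393 -0.0076 0 0 0 0 1; 0.0442 -0.0085 0 0 0 0 1; 0.049 -0.0095 0 0 0 0 1; 0.052 -0.01 0 0 0 0 1; 0.052 -0.01 0 0 0 0 1")

```text
t: 16.05
tool_pos: [0.5011, 0.1132, 0.0969]
ee_rot: [-0.637, 0.771, 0.0, -0.0]
ft_force: [-0.3, 0.2, 0.3]
gripper_width: 0.002
```

```bash
python3 st.py
```

```text
t 16.05 pos [0.5011 0.1132 0.0969] yaw 169.18 F [-0.32  0.21  0.35] M [ 0.001 -0.    -0.035] w 0.002 q6 -1.415
```

Call:
arm_command(series="0.002 -0.0004 0 0 0 0 1; 0.004 -0.0008 0 0 0 0 1; 0.006 -0.0012 0 0 0 0 1; 0.006 -0.0012 0 0 0 0 1")

```text
t: 16.45
tool_pos: [0.5071, 0.1121, 0.0973]
ee_rot: [-0.637, 0.771, 0.0, -0.0]
ft_force: [-0.9, 0.7, 0.0]
gripper_width: 0.002
```

```bash
python3 st.py; python3 - <<'E'
from h import *
im,_,c=grab('wrist','w4')
E
```

```text
t 16.45 pos [0.5071 0.1121 0.0973] yaw 169.19 F [-0.89  0.75  0.02] M [0.077 0.321 0.047] w 0.002 q6 -1.417
```

View pics/w4.png

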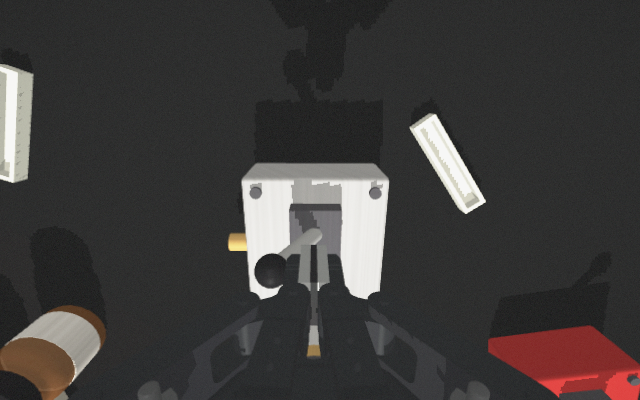

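The ball is now over at (270,270) on the +x side, but there's no end-stop force yet. I'll push further.

Call:
arm_command(series="0.002 -0.0004 0 0 0 0 1; 0.004 -0.0008 0 0 0 0 1; 0.004 -0.0008 0 0 0 0 1")

```text
t: 16.8
tool_pos: [0.5091, 0.1118, 0.0969]
ee_rot: [-0.638, 0.77, 0.002, -0.001]
ft_force: [-12.9, 1.7, 4.5]
gripper_width: -0.003
```

```bash
python3 st.py
```

```text
t 16.80 pos [0.5091 0.1118 0.0969] yaw 169.22 F [-12.9    1.7    4.51] M [ 0.373  2.448 -0.02 ] w -0.003 q6 -1.418
```

The 13 N end-stop force is there. I'll back off to -x and lift clear.

Call:
arm_command(series="-0.004 0.0008 0 0 0 0 1; -0.014 0.0028 0 0 0 0 1; -0.03 0.006 0 0 0 0 1; -0.045 0.009 0.02 0 0 0 1; -0.06 0.012 0.06 0 0 0 1; -0.07 0.012 0.1 0 0 0 1; -0.07 0 0.13 0 0 0 1; -0.07 -0.04 0.13 0 0 0 1; -0.07 -0.08 0.13 0 0 0 1; -0.07 -0.1 0.13 0 0 0 1; -0.07 -0.1 0.13 0 0 0 1; -0.07 -0.1 0.13 0 0 0 1")

```text
t: 18.0
tool_pos: [0.441, 0.0114, 0.2276]
ee_rot: [-0.637, 0.771, -0.0, 0.0]
ft_force: [0.6, 0.4, -0.1]
gripper_width: 0.001
```

```bash
python3 st.py; python3 - <<'E'
from h import *
im,d,c=grab('top','t5'); s,ds,cs=grab('scene','s5')
a=cv2.resize(im[160:240,215:325],None,fx=7,fy=7,interpolation=cv2.INTER_CUBIC); cv2.imwrite('pics/t5z.png',a[:,:,::-1])
a=cv2.resize(s[210:310,310:405],None,fx=6,fy=6,interpolation=cv2.INTER_CUBIC); cv2.imwrite('pics/s5z.png',a[:,:,::-1])
vv,uu=np.mgrid[160:240,215:325]; uv=np.c_[uu.ravel(),vv.ravel()]; uv=uv[d[uv[:,1],uv[:,0]]>0]
P=depthpt(uv,d,c)
Q=P[(P[:,2]>.116)&(P[:,2]<.14)&(P[:,1]>.19)]; print(cv2.minAreaRect((Q[:,:2]*1000).astype(np.float32)))
B=P[(P[:,2]>.095)&(P[:,2]<.13)&(P[:,1]<.15)]; print('ball',B.mean(0),len(B))
E
```

```text
t 18.00 pos [0.441  0.0114 0.2276] yaw 169.12 F [ 0.57  0.38 -0.14] M [0.064 0.001 0.028] w 0.001 q6 -1.653
((527.9996948242188, 234.1097869873047), (12.46737003326416, 48.092350006103516), 44.239013671875)
ball [nan nan nan] 0<stdin>:8: RuntimeWarning: Mean of empty slice.
  ret = um.true_divide(
```

View pics/t5z.png

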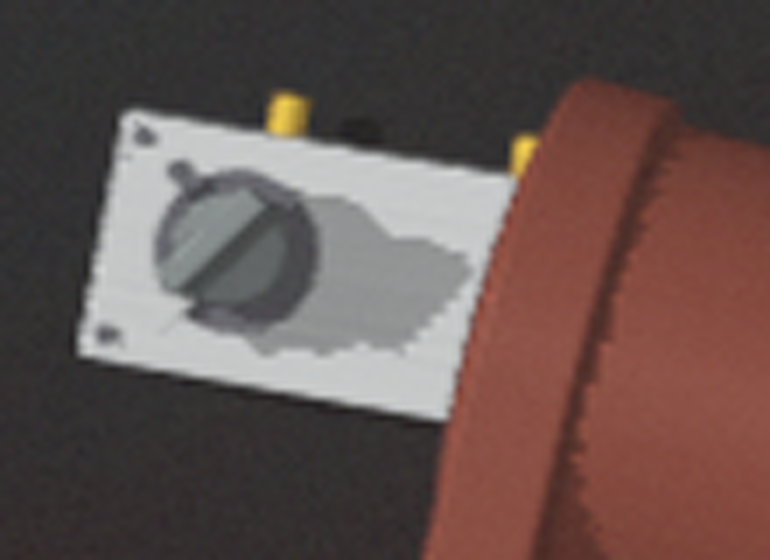

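View pics/s5z.png

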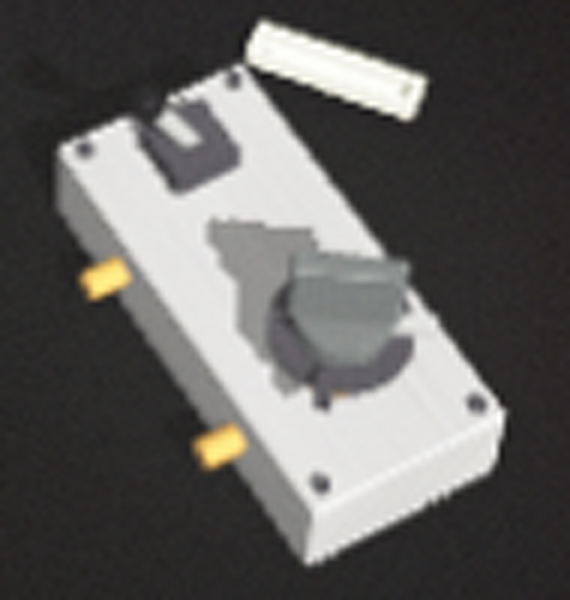

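View pics/t5.png

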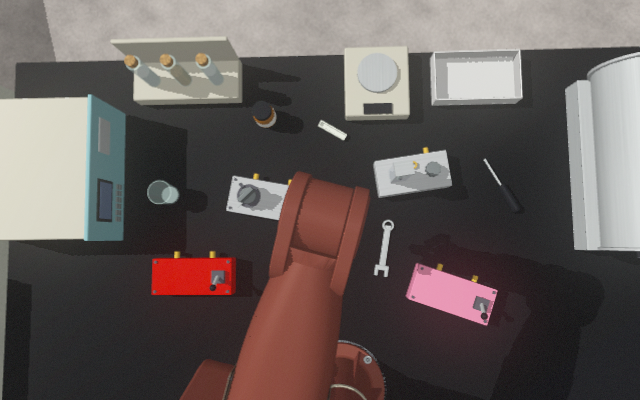

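```bash
python3 - <<'E'
from h import *
im,d,c=load('s5'); p=plane([[310+152/6,210+103/6]],.106,c)[0]; print(p)
e=np.array([np.cos(np.radians(-10.9)),np.sin(np.radians(-10.9))]); dd=p[:2]-[.5058,.1125]; print('block x,y off',dd@e, dd@[-e[1],e[0]])
p=plane([[310+385/6-0,210+385/6]],.084,load('s5')[2])
E
```

```text
[0.52982252 0.11638419 0.106     ]
block x,y off 0.022854642593918794 0.008356668095210596
```

The ball measures +23 mm in block x against +24 mm at the locked end. The bar is at 133–134°, the bystanders look undisturbed and the arm is clear. Handing in.

```bash
python3 -c "
from cell import sign_off; print(sign_off())"
```

```text
the job is handed in; nothing more can be done
None
```

The job is done and handed in at about 18 s of the 69 s allowed; sign-off gave no verdict.

- **Seating:** I turned the knob clockwise about 85°. The wrist moment stayed near 0.11 N m while it carried the ring, then rose to 0.46 N m, which is a seat twist of about 0.115 rad. I held it there for over 0.2 s.
- **Back-off:** I turned the knob back 93° and let go. The bar stood at about 133° and the tab at 33.5°. Allowing for the lug/tab contact offset, that is an opening of roughly 86–94° (1.50–1.64 rad).
- **Lever:** I pushed the lever over until the end stop resisted with about 13 N, then withdrew. The scene camera put the ball at block x = +23 mm, where the locked end is +24 mm.
- **Last state:** the arm was clear and the wrist force was back near zero. In the pictures, everything visible on the bench, including the tap, stood as at the start.

**Checks that failed or disagreed:**
- The final top-camera check of the ball failed because the arm hid it.
- The scene-camera fix of the ball was about 8 mm off in block y. I put that down to picking a dark, partly hidden ball by eye.
- The lug/tab contact offset came out as 7° or 13° depending on the estimate, but both keep the opening well within the ±20° allowed.

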